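# Close up the board carrying case

### The job

A circuit board lies in the open carrying case on the bench mat. Using only the outside of the fingers, push the upright yellow flap down flat inside the case, over the board, and then, once it is down, push the blue cover over and fully shut. Do not pinch or lift anything, do not touch the board itself, and leave everything else on the bench where it stands.

Things in the scene. Friction and masses are not known exactly. Their poses are not given: they have to be found in the camera images.
- case: Dark grey open carrying case, fixed to the bench, 200 (its x) x 220 (its y) x 60 mm high, walls 6 mm. Origin: centre of its underside, on the bench; z up. The blue cover is hinged along its +y rim, the yellow flap inside its -y wall; both hinge axes run along the case's x. The case's place and yaw (up to 0.45 rad either way) differ from start to start.
- flap (a joint): Angle of the yellow flap, rad: 0 = folded down, level inside the case (its stop), 1.57 = upright, 1.75 = outward stop; starts at 1.3 to 1.65. It folds from the case's -y side over towards +y. Panel 110 (along x) x 85 x 5 mm. Stiff friction hinge (0.06 N m, about 1 N at the edge): stays where it is left.
- flap_hinge (a point): Middle of the flap's hinge line, in the panel's mid-plane: (0, -95, 46) mm in the case frame, so the folded flap lies at 43 to 49 mm, below the rim and clear of the board. The frame turns with the flap: x along the hinge, y to the free edge, z normal (up when folded; to the case's -y when upright).
- flap_edge (a point): Middle of the flap's free edge, 85 mm from its hinge line, in the mid-plane of the panel.
- cover (a joint): Angle of the blue cover, rad: 0 = fully shut (its stop), 1.57 = upright, 2.0 = open stop, leaning out to the case's +y; starts at 1.6 to 1.9. Panel 200 (along x) x 220 x 8 mm, 0.25 kg +- 30 %. Stiff friction hinge (0.45 N m, about 2 N at the edge): it never falls by itself, it must be pushed all the way. Cover and flap do not stop one another.
- cover_hinge (a point): Middle of the cover's hinge line, on its inner face: (0, 110, 60.5) mm in the case frame. The outer face (on top when shut) is 8 mm from it. The frame turns with the cover: -y to the free edge, z the outward normal (up when shut; to the case's +y when upright).
- cover_edge (a point): Middle of the cover's free edge, on the inner face, 220 mm from the hinge line.
- board: Loose green circuit board, 140 (x) x 150 (y) x 3 mm, parts on it up to 14 mm high in all, 0.15 kg, lying on the foam bed in the case (underside at 13 mm). Origin: centre of its underside. Not to be touched or lifted.
- flux_jar: Loose amber jar with a white cap, 48 mm across, 55 mm high, standing close beside the case on its flap side. Origin: centre of its underside.
- cleaner_bottle: Loose white bottle with a blue label and a red cap, 52 mm across, 120 mm high, standing near the case's +x, -y corner. Origin: centre of its underside.
- screwdriver: Loose orange-handled screwdriver, 160 mm long, lying in front of the case (its -x side). Origin: about the middle of the tool, on the bench.
- mouse: Loose pale pink computer mouse, about 75 x 54 x 32 mm, on the mat. Origin: on its underside.
- meter: Loose yellow multimeter lying face up, 130 x 70 x 43 mm. Origin: centre of its underside.
- parts_bin: Loose red parts bin with four compartments, 100 x 100 x 45 mm. Origin: centre of its underside.
- tool_cup: Loose black cup, 70 mm across, 85 mm high, on the mat. Origin: centre of its underside.

How it is judged:
By the outcome, as a careful person would: the job done as asked, in the order asked, and still so for the second after the job is handed in, with the robot touching nothing.
It also fails if it takes over 56 s, if anything falls off the work surface, if the arm or the gripper's body presses on something with over 40 N, if the wrist force passes 120 N, or if a joint passes its speed limit or range.

### The arm

A 7-joint arm with a two-finger parallel gripper is mounted at the origin on the work surface. World frame = base frame: x ahead of the robot, y to its left, z up, the work surface at z = 0. Lengths are in m, angles in rad, forces in N, time in s.
With the tool pointing down it reaches from about 0.4 to 0.875 m from the base axis. Payload 19.3 kg.
Tool frame: the origin (TCP) lies at the very end of the fingers, on their centre line; the grasp point (between the pads) lies 19 mm behind it; z points along the fingers, y is the line along which they close (so a half turn about z gives the same grasp; the last joint's range is limited). The gripper opens to 85 mm and grips with 20 to 120 N. Pads are 22 mm wide; open, the fingers measure 114 mm over their backs; the gripper's body (76 mm by 85 mm) begins 54 mm behind the grasp point. The pads swing forward as they close: fully open they stand 13 mm farther back than shut.
Start: joints at [-1.249, 0.521, -0.036, 1.599, 0.021, 1.021, -0.113], TCP at [0.239, 0.578, 0.231] pointing down, gripper open.
Joint ranges: [-2.91, 2.91], [-0.3, 2.13], [-1.5, 1.42], [0.17, 2.43], [-1.26, 4.41], [0.16, 1.93], [-2.52, 2.52]. Speed limits (rad/s): [1.89, 1.89, 2.39, 2.39, 3.01, 3.01, 3.01].

### API

Orientations are given as [roll, pitch, yaw] about the fixed x, y, z axes, in that order (R = Rz(yaw) Ry(pitch) Rx(roll)).
In Python, from workcell import bot gives the robot as it stands.
- The arm moves only by the shell command python3 -m crank 'ROWS' [FORCE]. ROWS is a JSON object of lists of equal length, an entry for each row: "travel": the shift along the world's x, y, z in cm, a list of three; "turn": the turn, a rotation vector about the world's x, y, z in degrees, a list of three; "gripper": the closure, from 0 (fully open) to 1 (shut). A call has exactly 5 rows; each row is the pose to reach, as a shift and turn from the pose commanded when the call began; what a row does not reach only later rows make up. A row lasts 1/10 s, in which the tool goes at most 50 mm and 8.59 degrees, less where a joint would pass 70% of its speed; a pose out of reach is approached as far as the arm can. A call with a gripper value outside its range is refused whole. The fingers move at their own pace and stop on an object; FORCE is the grip in N (left out, the last holds). Time passes only in rows, so rows that repeat a pose let the fingers close, or fill a call up. It gives the time, the measured TCP pose, the force, the opening and the grip force at its end, in the units of the state.
- bot.observe(): the state, without advancing time (a new reading comes with each control period).
- bot.grab_frame(name): name is "side" or "top"; returns a dict with "pixels" (420x560x3 uint8, red, green, blue), "fx", "fy", "cx", "cy" (pixels), "extrinsics" (4x4, takes a point from world to camera coordinates). Camera axes: x right, y down, z forward; pixel columns grow to the right and rows downward; lengths in m; the calibration is good to about 2 mm. A picture is of the moment at which its call begins. There is no depth.
- bot.job_done(): hands the job in; it is judged then, once.
The state is a dict: "clock": time; "qpos": joint angles; "qd": joint speeds; "joint_efforts": joint torques, N m; "position": TCP position; "tool_rot": TCP orientation; "force": force on the tool from outside, world axes, zero at the start; "moment": the same for the moment, N m; "grip_width": finger opening in m; "finger_force": force on a finger pad.
Only numpy, scipy, OpenCV 4.12 (cv2) and the standard library are available. Lean on these libraries where they do the work, as an engineer would, in place of code of your own. Each camera call takes 0.05 s, during which the arm holds its last target. There are 200 camera calls.

## Working session

There is one attempt and no reset: what is moved stays moved. The work goes in short steps, Python scripts to look and compute and a shell command to move; the robot and the scene stay as the last step left them, time stands still between calls to the robot, and variables do not carry over. Pictures are saved under pics/ and viewed, at most 10 in all, crops included, and the job is handed in when it is done.

```bash
mkdir -p pics; ls; python3 - <<'E'
from workcell import bot
import cv2,numpy as np
s=bot.observe();print(s)
for n in("side","top"):
    f=bot.grab_frame(n);cv2.imwrite(f"pics/{n}0.png",cv2.cvtColor(f["pixels"],cv2.COLOR_RGB2BGR))
    print(n,f["fx"],f["fy"],f["cx"],f["cy"],np.round(f["extrinsics"],4).tolist())
E
```

```text
pics
{'clock': 0.0, 'qpos': array([-1.24921662,  0.5220152 , -0.03631992,  1.59998077,  0.02124005,
        1.02112682, -0.11279023]), 'qd': array([ 1.43355672e-03, -5.44294239e-05, -6.95030781e-04, -8.73658022e-04,
        1.43597056e-04, -1.11469963e-03, -2.32295061e-04]), 'joint_efforts': array([ 1.21269454e-04, -9.27066922e+01,  1.97986789e+00, -3.69946146e+01,
        1.77979062e-02,  7.83063238e-03,  7.63193430e-05]), 'position': array([0.23856745, 0.57731623, 0.23073485]), 'tool_rot': array([-3.14045459e+00,  1.19971496e-04,  2.74982678e+00]), 'force': array([ 0.15871145, -0.62628787, -0.92166352]), 'moment': array([-0.00844078, -0.01244705,  0.01728566]), 'finger_force': 0.0, 'grip_width': 0.08535635337458104}
side 402.75320269375896 402.75320269375896 278.8245277072046 207.07279859691346 [[0.9335, -0.3586, -0.007, -0.5408], [-0.2371, -0.6022, -0.7623, 0.1733], [0.2692, 0.7133, -0.6471, 1.3722], [0.0, 0.0, 0.0, 1.0]]
top 458.6619668141493 458.6619668141493 282.61198600710384 202.4063021315951 [[0.0061, -1.0, 0.0015, -0.0252], [-0.9985, -0.0061, -0.0552, 0.5669], [0.0552, -0.0012, -0.9985, 1.2746], [0.0, 0.0, 0.0, 1.0]]
```

View pics/side0.png

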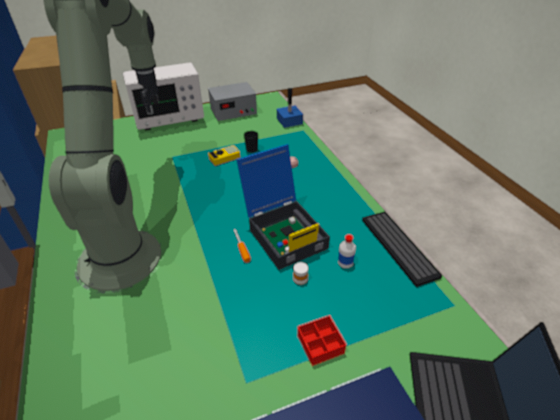

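View pics/top0.png

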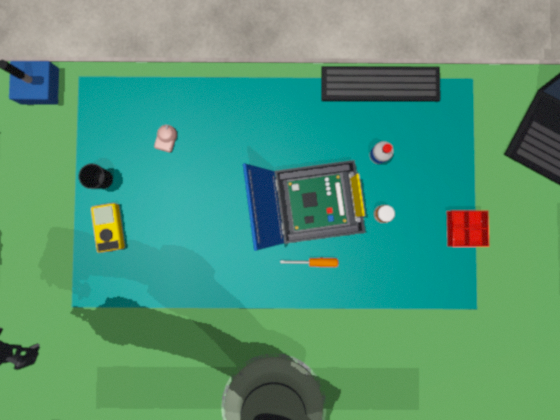

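The side view shows the case at about (288,233), with the jar (300,273), bottle (347,252) and screwdriver (242,247). In the top view the rim corners are near (276,170), (355,162), (364,234) and (286,243), the yellow flap is at (357,195) and the blue cover at (263,207).

```bash
cat > h.py <<'E'
import cv2,numpy as np
from workcell import bot
def ray(f,uv):
    R=f["extrinsics"][:3,:3];t=f["extrinsics"][:3,3]
    d=R.T@np.array([(uv[0]-f["cx"])/f["fx"],(uv[1]-f["cy"])/f["fy"],1]);return -R.T@t,d
def onz(f,uv,z):
    c,d=ray(f,uv);return c+d*(z-c[2])/d[2]
def proj(f,p):
    q=f["extrinsics"][:3,:3]@np.asarray(p)+f["extrinsics"][:3,3]
    return np.array([f["fx"]*q[0]/q[2]+f["cx"],f["fy"]*q[1]/q[2]+f["cy"]])
def hsv(f): return cv2.cvtColor(f["pixels"],cv2.COLOR_RGB2HSV)
E
python3 - <<'E'
from h import *
f=bot.grab_frame("top");H=hsv(f);h,s,v=cv2.split(H)
m=((v<95)&(s<90)).astype(np.uint8)*255
roi=np.zeros_like(m);roi[150:255,268:375]=255;m&=roi
m=cv2.morphologyEx(m,cv2.MORPH_OPEN,np.ones((2,2)))
c=max(cv2.findContours(m,0,1)[0],key=cv2.contourArea)
r=cv2.minAreaRect(cv2.convexHull(c));b=cv2.boxPoints(r);print(r,b.tolist())
for p in b: print(np.round(onz(f,p,.06),4))
ye=((h>18)&(h<34)&(s>140)&(v>110)).astype(np.uint8)*255
bl=((h>105)&(h<130)&(s>120)&(v>40)).astype(np.uint8)*255
for n,mm,x0,x1 in(("flap",ye,335,375),("cover",bl,235,295)):
    mm=mm.copy();mm[:,:x0]=0;mm[:,x1:]=0;mm[:150]=0;mm[255:]=0
    c=max(cv2.findContours(mm,0,1)[0],key=cv2.contourArea);q=cv2.boxPoints(cv2.minAreaRect(c));print(n,q.tolist())
img=cv2.cvtColor(f["pixels"],cv2.COLOR_RGB2BGR)
a=cv2.resize(img[145:260,235:410],None,fx=4.5,fy=4.5,interpolation=2)
g=bot.grab_frame("side");img=cv2.cvtColor(g["pixels"],cv2.COLOR_RGB2BGR)
b=cv2.resize(img[140:290,225:375],None,fx=4,fy=4,interpolation=2)
cv2.imwrite("pics/topc.png",a);cv2.imwrite("pics/sidec.png",b)
E
```

```text
((320.1400451660156, 202.47998046875), (71.98346710205078, 80.46875), 81.8698959350586) [[275.2200622558594, 172.53997802734375], [354.8800354003906, 161.15997314453125], [365.0600280761719, 232.41998291015625], [285.4000549316406, 243.79998779296875]]
[ 0.646  -0.0011  0.06  ]
[ 0.6786 -0.2184  0.06  ]
[ 0.4846 -0.2454  0.06  ]
[ 0.4526 -0.0299  0.06  ]
flap [[349.41998291015625, 174.93997192382812], [358.51995849609375, 173.63998413085938], [364.47998046875, 215.3599853515625], [355.3800048828125, 216.65997314453125]]
cover [[242.88002014160156, 165.16000366210938], [272.0, 161.0], [283.9000244140625, 244.29998779296875], [254.780029296875, 248.45999145507812]]
```

View pics/topc.png

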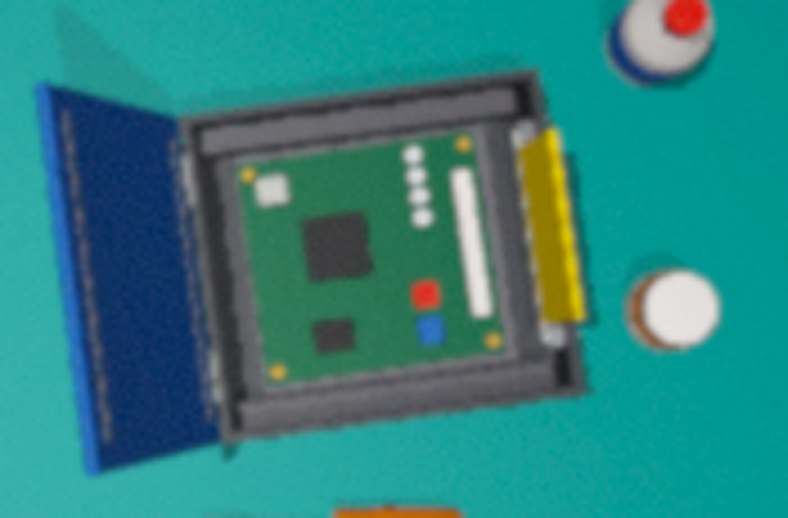

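View pics/sidec.png

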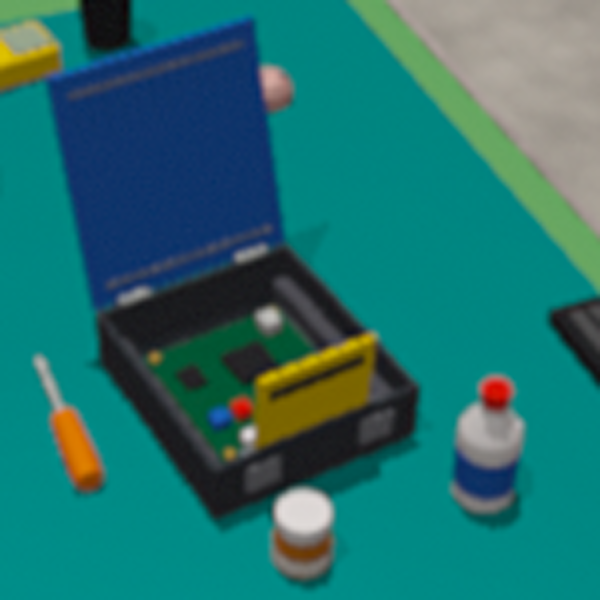

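The crops confirm the layout: the case is about 0.14 rad in yaw, the flap is near upright, the cover leans out and the jar is just off the flap wall. Next I'll work out the angles and waypoints.

```bash
cat >> h.py <<'E'
C=np.array([.5655,-.1237,0]);YAW=.144
def w(x,y,z):
    c,s=np.cos(YAW),np.sin(YAW);return C+np.array([c*x-s*y,s*x+c*y,z*1000])/1000 if 0 else C+np.array([c*x-s*y,s*x+c*y,z])/1000
def flap_tcp(a,r=65,off=11): return w(0,-95+r*np.cos(a)-2.5*np.sin(a)-off,46+r*np.sin(a)+2.5*np.cos(a))
def cov_tcp(a,r=190,off=11): return w(0,110-r*np.cos(a)+8*np.sin(a)+off,60.5+r*np.sin(a)+8*np.cos(a))
E
python3 - <<'E'
from h import *
t=bot.grab_frame("top");g=bot.grab_frame("side")
print("edge px flap/cover for angles")
for a in(1.3,1.4,1.5,1.6): print(a,[proj(t,w(x,-95+85*np.cos(a)-2.5*np.sin(a),46+85*np.sin(a)+2.5*np.cos(a))).round(1) for x in(55,-55)])
for a in(1.6,1.7,1.8,1.9): print(a,[proj(t,w(x,110-220*np.cos(a),60.5+220*np.sin(a))).round(1) for x in(100,-100)],[proj(g,w(x,110-220*np.cos(a),60.5+220*np.sin(a))).round(1) for x in(100,-100)])
for n,u,z in(("jar",(386,213.5),.055),("bottle",(387,150),.12)): 
    p=onz(t,u,z);d=p-C;c,s=np.cos(YAW),np.sin(YAW);print(n,p.round(3),"case",(c*d[0]+s*d[1]).round(3),(-s*d[0]+c*d[1]).round(3))
p=bot.observe()["position"]
print("flap, shift cm from now")
for a in np.arange(1.9,-.1,-.2): print(round(a,1),((flap_tcp(a)-p)*100).round(1))
print("cover")
for a in np.arange(2,-.1,-.2): print(round(a,1),((cov_tcp(a)-p)*100).round(1))
E
```

```text
edge px flap/cover for angles
1.3 [array([348. , 175.7]), array([354.3, 218.1])]
1.4 [array([351.3, 175.2]), array([357.6, 217.6])]
1.5 [array([354.6, 174.7]), array([360.9, 217.1])]
1.6 [array([357.9, 174.3]), array([364.2, 216.7])]
1.6 [array([270.7, 160. ]), array([283. , 248.5])] [array([296.4, 149. ]), array([243.2, 165.6])]
1.7 [array([261.1, 161.4]), array([273.2, 249.8])] [array([293.1, 146.4]), array([240.3, 162.7])]
1.8 [array([251.7, 163. ]), array([263.6, 251.1])] [array([289.9, 144.5]), array([237.6, 160.5])]
1.9 [array([242.6, 164.6]), array([254.4, 252.2])] [array([286.8, 143.3]), array([235.1, 159. ])]
jar [ 0.536 -0.304  0.055] case -0.055 -0.174
bottle [ 0.7   -0.292  0.12 ] case 0.108 -0.186
flap, shift cm from now
1.9 [ 34.5 -82.9 -12.4]
1.7 [ 34.4 -81.7 -12.1]
1.5 [ 34.2 -80.4 -12. ]
1.3 [ 34.  -79.1 -12.2]
1.1 [ 33.8 -77.9 -12.6]
0.9 [ 33.7 -76.8 -13.3]
0.7 [ 33.5 -75.9 -14.1]
0.5 [ 33.4 -75.1 -15.2]
0.3 [ 33.3 -74.5 -16.4]
0.1 [ 33.3 -74.2 -17.6]
cover
2.0 [ 29.7 -49.6  -0.1]
1.8 [ 30.2 -53.1   1.3]
1.6 [ 30.8 -56.8   1.9]
1.4 [ 31.3 -60.6   1.8]
1.2 [ 31.8 -64.2   0.9]
1.0 [ 32.3 -67.6  -0.6]
0.8 [ 32.8 -70.7  -2.9]
0.6 [ 33.1 -73.2  -5.7]
0.4 [ 33.4 -75.2  -8.9]
0.2 [ 33.6 -76.4 -12.5]
0.0 [ 33.7 -77.  -16.3]
```

```bash
python3 -m crank '{"travel":[[0,0,4],[0,0,8],[0,0,12],[2,-4,14],[4,-8,15]],"turn":[[0,0,-8],[0,0,-16],[0,0,-24],[0,0,-32],[0,0,-40]],"gripper":[1,1,1,1,1]}' 40
python3 -m crank '{"travel":[[2,-4,0],[4,-8,0],[6,-12,0],[8,-16,0],[10,-20,0]],"turn":[[0,0,-5],[0,0,-10],[0,0,-15],[0,0,-19.3],[0,0,-19.3]],"gripper":[1,1,1,1,1]}'
```

```text
clock: 0.8
position: [0.2788, 0.4973, 0.3829]
tool_rot: [3.14, -0.002, 2.048]
force: [1.6, -1.1, -0.1]
grip_width: 0.0126
finger_force: 0.0
clock: 1.3
position: [0.3791, 0.2959, 0.3815]
tool_rot: [3.141, -0.0, 1.712]
force: [1.0, 0.6, -0.4]
grip_width: 0.0004
finger_force: 0.0
```

```bash
python3 -m crank '{"travel":[[1.5,-4,0],[3,-8,0],[4.5,-12,0],[6,-16,0],[7.5,-20,0]],"turn":[[0,0,0],[0,0,0],[0,0,0],[0,0,0],[0,0,0]],"gripper":[1,1,1,1,1]}'
python3 -m crank '{"travel":[[1.5,-4,0],[3,-8,0],[4.5,-12,0],[6,-16,0],[7.5,-20,0]],"turn":[[0,0,0],[0,0,0],[0,0,0],[0,0,0],[0,0,0]],"gripper":[1,1,1,1,1]}'
python3 -m crank '{"travel":[[1.5,-4,0],[3,-8,0],[4.5,-12,0],[6,-16,0],[6,-17.5,0]],"turn":[[0,0,0],[0,0,0],[0,0,0],[0,0,0],[0,0,0]],"gripper":[1,1,1,1,1]}'
python3 -m crank '{"travel":[[0,0,-4],[0,0,-8],[0,0,-12],[0,0,-15],[0,0,-17]],"turn":[[0,0,0],[0,0,0],[0,0,0],[0,0,0],[0,0,0]],"gripper":[1,1,1,1,1]}'
python3 - <<'E'
from h import *
p=bot.observe()["position"]
for a in (1.6,1.3,0): print(a,((flap_tcp(a)-p)*100).round(1))
g=bot.grab_frame("side");img=cv2.cvtColor(g["pixels"],cv2.COLOR_RGB2BGR)
cv2.imwrite("pics/s2.png",cv2.resize(img[90:300,200:400],None,fx=2.8,fy=2.8,interpolation=2))
E
```

```text
clock: 1.8
position: [0.4539, 0.0959, 0.3815]
tool_rot: [3.141, -0.0, 1.715]
force: [0.4, 1.2, 0.6]
grip_width: -0.0003
finger_force: 0.0
clock: 2.3
position: [0.529, -0.104, 0.3814]
tool_rot: [3.141, -0.0, 1.715]
force: [0.8, 1.0, 0.8]
grip_width: 0.0005
finger_force: 0.0
clock: 2.8
position: [0.5888, -0.281, 0.3803]
tool_rot: [-3.14, 0.001, 1.712]
force: [-1.1, 0.9, -0.0]
grip_width: -0.0001
finger_force: 0.0
clock: 3.3
position: [0.5879, -0.2764, 0.209]
tool_rot: [-3.14, -0.001, 1.715]
force: [0.1, -0.9, 0.1]
grip_width: -0.0
finger_force: 0.0
1.6 [-0.7  4.3 -9.8]
1.3 [ -0.9   6.3 -10. ]
0 [ -1.7  11.2 -16.1]
```

View pics/s2.png

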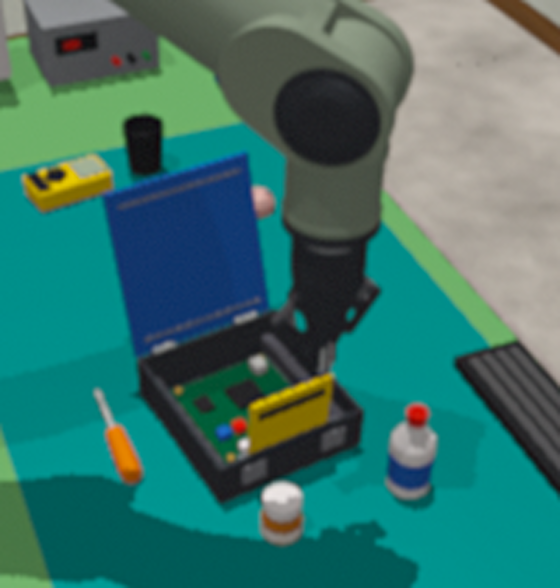

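The gripper is high above the flap's outer side, at about (320,340) in the crop. The flap is at (290,410) and the jar at (283,510), clear below. Next I'll descend, then push the flap over.

```bash
python3 -m crank '{"travel":[[0,0,-3],[0,0,-6],[0,0,-9],[0,0,-9.6],[0,0,-9.6]],"turn":[[0,0,0],[0,0,0],[0,0,0],[0,0,0],[0,0,0]],"gripper":[1,1,1,1,1]}'
python3 -m crank '{"travel":[[-0.3,2,0],[-0.5,3.5,0],[-0.7,4.5,0],[-0.8,5.4,-0.2],[-0.9,6.3,-0.4]],"turn":[[0,0,0],[0,0,0],[0,0,0],[0,0,0],[0,0,0]],"gripper":[1,1,1,1,1]}'
python3 -m crank '{"travel":[[-0.1,0.6,-0.2],[-0.2,1.2,-0.4],[-0.2,1.8,-0.7],[-0.3,2.3,-1.1],[-0.4,2.8,-1.5]],"turn":[[0,0,0],[0,0,0],[0,0,0],[0,0,0],[0,0,0]],"gripper":[1,1,1,1,1]}'
python3 - <<'E'
from h import *
p=bot.observe()["position"]
for a in (.7,.5,.3,.1,0): print(a,((flap_tcp(a)-p)*100).round(1))
g=bot.grab_frame("side");img=cv2.cvtColor(g["pixels"],cv2.COLOR_RGB2BGR)
cv2.imwrite("pics/s3.png",cv2.resize(img[140:290,225:375],None,fx=3,fy=3,interpolation=2))
E
```

```text
clock: 3.85
position: [0.5886, -0.2773, 0.1156]
tool_rot: [-3.141, -0.0, 1.715]
force: [0.0, 0.1, 0.6]
grip_width: -0.0001
finger_force: 0.0
clock: 4.35
position: [0.5799, -0.214, 0.1118]
tool_rot: [3.141, 0.001, 1.715]
force: [-0.0, -0.2, 0.5]
grip_width: 0.0004
finger_force: 0.5
clock: 4.85
position: [0.5756, -0.186, 0.0959]
tool_rot: [-3.142, 0.0, 1.715]
force: [1.5, -0.3, 0.5]
grip_width: -0.0002
finger_force: 0.4
0.7 [-0.2  0.5 -0.6]
0.5 [-0.3  1.3 -1.7]
0.3 [-0.4  1.8 -2.8]
0.1 [-0.4  2.1 -4.1]
0 [-0.4  2.2 -4.7]
```

View pics/s3.png

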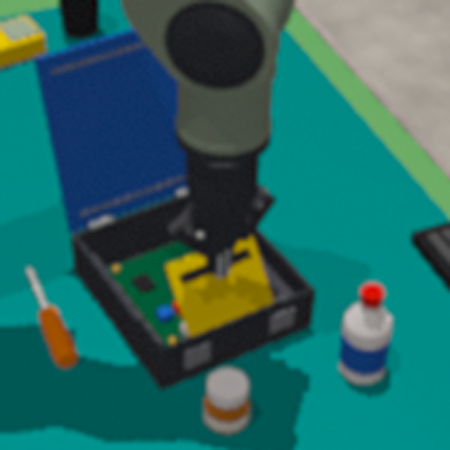

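The flap is folding at about 45°, with the fingertips on its outer face at (222,268). I'll continue.

```bash
python3 -m crank '{"travel":[[-0.1,0.4,-0.4],[-0.2,0.8,-0.9],[-0.3,1.2,-1.5],[-0.3,1.5,-2.1],[-0.4,1.8,-2.7]],"turn":[[0,0,0],[0,0,0],[0,0,0],[0,0,0],[0,0,0]],"gripper":[1,1,1,1,1]}'
python3 -m crank '{"travel":[[0,0.2,-0.6],[0,0.3,-1.1],[0,0.4,-1.6],[0,0.4,-1.9],[0,0.4,-2]],"turn":[[0,0,0],[0,0,0],[0,0,0],[0,0,0],[0,0,0]],"gripper":[1,1,1,1,1]}'
```

```text
clock: 5.4
position: [0.5716, -0.1681, 0.0687]
tool_rot: [-3.141, -0.0, 1.715]
force: [0.5, -1.6, 0.5]
grip_width: -0.0001
finger_force: 0.4
clock: 5.9
position: [0.5716, -0.1644, 0.049]
tool_rot: [-3.141, -0.0, 1.715]
force: [-0.3, -0.1, 0.4]
grip_width: 0.0003
finger_force: 0.3
```

Keep pressing in small steps until the stop is felt.

```bash
python3 -m crank '{"travel":[[0,0,-0.1],[0,0,-0.1],[0,0,-0.2],[0,0,-0.2],[0,0,-0.2]],"turn":[[0,0,0],[0,0,0],[0,0,0],[0,0,0],[0,0,0]],"gripper":[1,1,1,1,1]}'
python3 -m crank '{"travel":[[0,0,-0.1],[0,0,-0.1],[0,0,-0.2],[0,0,-0.2],[0,0,-0.2]],"turn":[[0,0,0],[0,0,0],[0,0,0],[0,0,0],[0,0,0]],"gripper":[1,1,1,1,1]}'
```

```text
clock: 6.4
position: [0.5718, -0.1645, 0.0483]
tool_rot: [3.141, -0.0, 1.715]
force: [-5.1, 2.8, 17.8]
grip_width: 0.0003
finger_force: 9.2
clock: 6.9
position: [0.572, -0.1645, 0.0477]
tool_rot: [3.14, -0.001, 1.714]
force: [-13.9, 7.1, 48.8]
grip_width: -0.0
finger_force: 24.2
```

```bash
python3 -m crank '{"travel":[[0,0,1],[0,0,5],[0,0,10],[0,0,15],[0,0,19]],"turn":[[0,0,0],[0,0,0],[0,0,0],[0,0,0],[0,0,0]],"gripper":[1,1,1,1,1]}'
python3 -m crank '{"travel":[[0,0,4],[0,0,8],[0,0,12],[0,0,14],[0,0,14.5]],"turn":[[0,0,0],[0,0,0],[0,0,0],[0,0,0],[0,0,0]],"gripper":[1,1,1,1,1]}'
python3 - <<'E'
from h import *
p=bot.observe()["position"]
for a in (2.1,2,1.8,1.6): print(a,((cov_tcp(a)-p)*100).round(1))
g=bot.grab_frame("side");img=cv2.cvtColor(g["pixels"],cv2.COLOR_RGB2BGR)
cv2.imwrite("pics/s4.png",cv2.resize(img[90:300,200:400],None,fx=2.8,fy=2.8,interpolation=2))
h,s,v=cv2.split(hsv(g));ye=((h>18)&(h<34)&(s>140)&(v>90)).astype(np.uint8);ye[:195]=0;ye[265:]=0;ye[:,:240]=0;ye[:,330:]=0
c=max(cv2.findContours(ye,0,1)[0],key=cv2.contourArea);print(cv2.boxPoints(cv2.minAreaRect(c)).round(1).tolist())
for a in(0,.06):print([proj(g,w(x,-95+r*np.cos(a),48.5+r*np.sin(a))).round(1) for x,r in((55,85),(-55,85),(55,0),(-55,0))])
E
```

```text
clock: 7.4
position: [0.5717, -0.1648, 0.2383]
tool_rot: [3.14, 0.001, 1.714]
force: [0.4, 0.2, 0.0]
grip_width: 0.0
finger_force: 0.0
clock: 7.9
position: [0.5721, -0.1649, 0.3828]
tool_rot: [3.138, 0.001, 1.715]
force: [0.9, 0.3, -1.0]
grip_width: 0.0003
finger_force: 0.0
2.1 [ -3.9  26.3 -16.2]
2 [ -3.6  24.6 -15.3]
1.8 [ -3.1  21.1 -13.9]
1.6 [ -2.6  17.4 -13.3]
[[274.3999938964844, 235.60000610351562], [308.29998779296875, 221.6999969482422], [315.70001220703125, 239.8000030517578], [281.8999938964844, 253.6999969482422]]
[array([302.7, 225.5]), array([275.3, 236.3]), array([316. , 240.4]), array([287.8, 252.1])]
[array([302.7, 224.4]), array([275.3, 235.3]), array([316. , 240.4]), array([287.8, 252.1])]
```

View pics/s4.png

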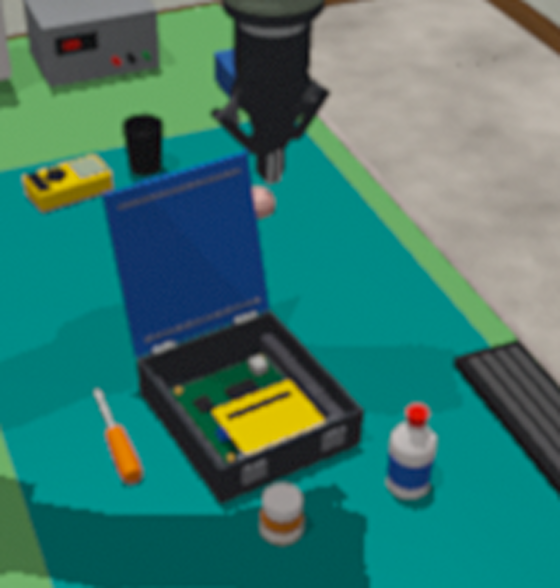

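The flap lies flat, centred at about (270,415) in the crop, and matches the predicted corners for angle 0. Now I'll go over and behind the cover.

```bash
python3 -m crank '{"travel":[[-0.6,4,0],[-1.2,8,0],[-1.8,12,0],[-2.4,16,0],[-3,20,0]],"turn":[[0,0,0],[0,0,0],[0,0,0],[0,0,0],[0,0,0]],"gripper":[1,1,1,1,1]}'
python3 -m crank '{"travel":[[-0.6,4,0],[-1.2,8,0],[-1.4,9.5,0],[-1.4,9.5,-2],[-1.4,9.5,-5]],"turn":[[0,0,0],[0,0,0],[0,0,0],[0,0,0],[0,0,0]],"gripper":[1,1,1,1,1]}'
python3 -m crank '{"travel":[[0,0,-3],[0,0,-6],[0,0,-8],[0,0,-9],[0,0,-9]],"turn":[[0,0,0],[0,0,0],[0,0,0],[0,0,0],[0,0,0]],"gripper":[1,1,1,1,1]}'
python3 - <<'E'
from h import *
p=bot.observe()["position"]
for a in np.arange(2,-.1,-.2): print(a.round(1),((cov_tcp(a)-p)*100).round(1))
E
```

```text
clock: 8.45
position: [0.5408, 0.0372, 0.3792]
tool_rot: [-3.14, 0.0, 1.715]
force: [0.5, -0.8, -0.8]
grip_width: -0.0
finger_force: 0.0
clock: 8.95
position: [0.5279, 0.1309, 0.3297]
tool_rot: [3.14, -0.0, 1.716]
force: [0.9, -0.1, -0.3]
grip_width: -0.0001
finger_force: 0.0
clock: 9.45
position: [0.5271, 0.1301, 0.2391]
tool_rot: [-3.139, 0.001, 1.714]
force: [0.6, -0.4, 0.3]
grip_width: 0.0005
finger_force: 0.0
2.0 [ 0.9 -4.9 -0.9]
1.8 [ 1.4 -8.4  0.5]
1.6 [  1.9 -12.1   1.1]
1.4 [  2.5 -15.8   1. ]
1.2 [  3.  -19.5   0.1]
1.0 [  3.5 -22.9  -1.4]
0.8 [  3.9 -25.9  -3.7]
0.6 [  4.3 -28.5  -6.5]
0.4 [  4.6 -30.4  -9.7]
0.2 [  4.8 -31.7 -13.3]
0.0 [  4.8 -32.2 -17.1]
```

```bash
python3 -m crank '{"travel":[[0.4,-2.5,0],[0.8,-5,0],[1.1,-7,0.2],[1.4,-8.6,0.5],[1.7,-10.2,0.8]],"turn":[[0,0,0],[0,0,0],[0,0,0],[0,0,0],[0,0,0]],"gripper":[1,1,1,1,1]}'
python3 -m crank '{"travel":[[0.2,-1.9,0.3],[0.5,-3.8,0.3],[0.8,-5.6,0.2],[1,-7.5,-0.2],[1.3,-9.3,-0.7]],"turn":[[0,0,0],[0,0,0],[0,0,0],[0,0,0],[0,0,0]],"gripper":[1,1,1,1,1]}'
python3 - <<'E'
from h import *
p=bot.observe()["position"]
for a in (1.2,1,.8,.6,.4,.2,0): print(a,((cov_tcp(a)-p)*100).round(1))
g=bot.grab_frame("side");img=cv2.cvtColor(g["pixels"],cv2.COLOR_RGB2BGR)
cv2.imwrite("pics/s5.png",cv2.resize(img[90:300,200:400],None,fx=2.8,fy=2.8,interpolation=2))
E
```

```text
clock: 9.95
position: [0.5449, 0.028, 0.2491]
tool_rot: [3.141, -0.001, 1.715]
force: [-2.3, 2.9, -0.1]
grip_width: -0.0001
finger_force: 1.1
clock: 10.45
position: [0.558, -0.0653, 0.2418]
tool_rot: [3.141, -0.0, 1.715]
force: [-0.7, 2.2, -0.4]
grip_width: 0.0004
finger_force: 0.9
1.2 [-0.1  0.1 -0.1]
1 [ 0.4 -3.4 -1.7]
0.8 [ 0.8 -6.4 -3.9]
0.6 [ 1.2 -8.9 -6.7]
0.4 [  1.5 -10.9 -10. ]
0.2 [  1.7 -12.1 -13.6]
0 [  1.7 -12.7 -17.3]
```

View pics/s5.png

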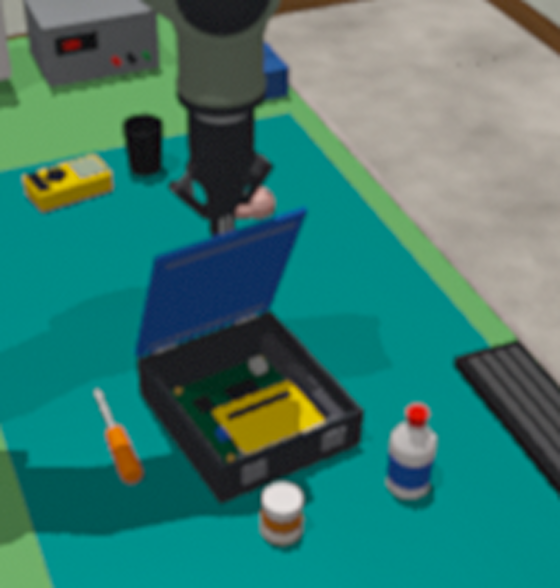

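The cover has come over to about 1.2 rad, its edge at (230,235) in the crop, and the flap is still flat. I'll carry on along the arc.

```bash
python3 -m crank '{"travel":[[0.2,-1.7,-0.8],[0.4,-3.4,-1.7],[0.6,-5,-2.8],[0.8,-6.4,-3.9],[1,-7.7,-5.3]],"turn":[[0,0,0],[0,0,0],[0,0,0],[0,0,0],[0,0,0]],"gripper":[1,1,1,1,1]}'
python3 -m crank '{"travel":[[0.2,-1.2,-1.4],[0.4,-2.3,-3],[0.5,-3.2,-4.7],[0.6,-3.9,-6.4],[0.7,-4.4,-8.2]],"turn":[[0,0,0],[0,0,0],[0,0,0],[0,0,0],[0,0,0]],"gripper":[1,1,1,1,1]}'
python3 -m crank '{"travel":[[0,-0.2,-0.9],[0,-0.4,-1.8],[0,-0.5,-2.6],[0,-0.5,-3.3],[0,-0.5,-3.7]],"turn":[[0,0,0],[0,0,0],[0,0,0],[0,0,0],[0,0,0]],"gripper":[1,1,1,1,1]}'
```

```text
clock: 11.0
position: [0.5683, -0.1421, 0.1886]
tool_rot: [3.14, 0.0, 1.715]
force: [0.0, 0.2, 1.0]
grip_width: 0.0
finger_force: 0.7
clock: 11.5
position: [0.5748, -0.186, 0.105]
tool_rot: [3.142, 0.0, 1.715]
force: [-0.2, -0.6, 0.0]
grip_width: 0.0002
finger_force: 0.5
clock: 12.0
position: [0.5747, -0.1902, 0.0688]
tool_rot: [-3.142, 0.0, 1.715]
force: [-0.0, -1.3, 0.5]
grip_width: -0.0001
finger_force: 0.4
```

```bash
python3 -m crank '{"travel":[[0,0,-0.1],[0,0,-0.1],[0,0,-0.2],[0,0,-0.2],[0,0,-0.2]],"turn":[[0,0,0],[0,0,0],[0,0,0],[0,0,0],[0,0,0]],"gripper":[1,1,1,1,1]}'
python3 -m crank '{"travel":[[0,0,-0.1],[0,0,-0.1],[0,0,-0.2],[0,0,-0.2],[0,0,-0.2]],"turn":[[0,0,0],[0,0,0],[0,0,0],[0,0,0],[0,0,0]],"gripper":[1,1,1,1,1]}'
```

```text
clock: 12.5
position: [0.5748, -0.1902, 0.0684]
tool_rot: [3.141, -0.0, 1.715]
force: [-7.2, 2.2, 19.8]
grip_width: -0.0003
finger_force: 9.8
clock: 13.0
position: [0.575, -0.1903, 0.068]
tool_rot: [3.14, -0.001, 1.715]
force: [-15.8, 7.6, 51.8]
grip_width: -0.0001
finger_force: 25.9
```

The cover is on its stop. I'll lift away and check.

```bash
python3 -m crank '{"travel":[[0,0,1],[0,0,5],[0,0,10],[0,0,15],[0,0,19]],"turn":[[0,0,0],[0,0,0],[0,0,0],[0,0,0],[0,0,0]],"gripper":[1,1,1,1,1]}'
python3 -m crank '{"travel":[[0,0,3],[0,0,6],[0,0,8],[0,0,8],[0,0,8]],"turn":[[0,0,0],[0,0,0],[0,0,0],[0,0,0],[0,0,0]],"gripper":[1,1,1,1,1]}'
python3 - <<'E'
from h import *
g=bot.grab_frame("side");img=cv2.cvtColor(g["pixels"],cv2.COLOR_RGB2BGR)
print([((proj(g,w(x,-110,z))-[200,90])*2.8).round() for x in(100,-100) for z in(60.5,68.5)])
cv2.imwrite("pics/s6.png",cv2.resize(img[90:300,200:400],None,fx=2.8,fy=2.8,interpolation=2))
E
```

```text
clock: 13.5
position: [0.5748, -0.1905, 0.2584]
tool_rot: [3.14, 0.001, 1.715]
force: [0.2, 0.0, 0.3]
grip_width: -0.0001
finger_force: 0.0
clock: 14.0
position: [0.5747, -0.1901, 0.3352]
tool_rot: [3.141, -0.0, 1.715]
force: [0.1, 0.7, 0.5]
grip_width: 0.0004
finger_force: 0.0
[array([363., 408.]), array([364., 404.]), array([219., 469.]), array([219., 465.])]
```

View pics/s6.png

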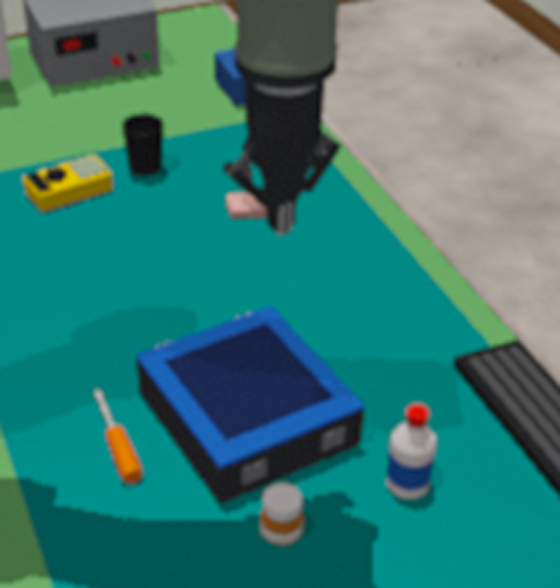

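The cover is fully shut, with its free edge corners at about (362,405) and (219,465) as predicted. The jar, bottle and screwdriver haven't moved.

```bash
python3 -c "
from workcell import bot
print(bot.job_done())"
```

```text
the job is handed in; nothing more can be done
None
```

The yellow flap is down flat over the board, the blue cover is fully shut on its stop, and the job is handed in at about 14 s with nothing else on the bench visibly moved; the judging result was not shown.

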